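# Set the stock tags of the reagent bins

### The arm

A 6-joint arm with a two-finger parallel gripper is mounted at the origin on a cart in front of the work surface, level with it; the furniture and walls round the work are solid. World frame = base frame: x ahead of the robot, y to its left, z up, the work surface at z = 0. Lengths are in m, angles in rad, forces in N, time in s.
With the tool pointing down it reaches from about 0.425 to 0.95 m from the base axis. Payload 3.5 kg.
Tool frame: the origin (TCP) lies on the mounting face of the last link; the fingertips stand 173 mm ahead of it and the grasp point (between the pads) lies 155 mm ahead of it; z points along the fingers, x is the direction in which the jaws open and shut, and the axes are right-handed (so a half turn about z gives the same grasp; the last joint's range is limited). The gripper opens to 85 mm and grips with 20 to 120 N. Pads are 22 mm wide; open, the fingers measure 114 mm over their backs; the gripper's body (76 mm by 85 mm) begins 54 mm behind the grasp point. The pads swing forward as they close: fully open they stand 13 mm farther back than shut.
Start: joints at [-1.272, 0.286, 1.577, -0, 1.279, -0.15], TCP at [0.293, -0.608, 0.405] pointing down, gripper open.
Joint ranges: [-2.77, 2.77], [-0.9, 2.22], [0.21, 2.48], [-1.53, 4.67], [0.24, 2.81], [-2.84, 2.84]. Speed limits (rad/s): [2.79, 2.79, 3.14, 3.14, 3.14, 3.14].

### API

Orientations are given as a unit quaternion [x, y, z, w].
In Python, from plant import get_state, read_camera, sign_off gives the robot as it stands.
- The arm moves only by the shell command python3 -m jog 'ROWS' [FORCE]. ROWS is JSON, a list of rows, each an object of numbers: "grip": the closure, from 0 (fully open) to 1 (shut); "x", "y", "z": the shift along the tool's x, y, z in mm; "rx", "ry", "rz": the turn, a rotation vector about the tool's x, y, z in degrees. A call has 1 to 8 rows; each row shifts and turns the commanded pose from where the row before left it, along the tool's axes as they then stand; what a row does not reach is not made up. A row lasts 1/12 s, in which the tool goes at most 41.7 mm and 7.16 degrees, less where a joint would pass 70% of its speed; a pose out of reach is approached as far as the arm can. A call with a gripper value outside its range is refused whole. The fingers move at their own pace and stop on an object; FORCE is the grip in N (left out, the last holds). Time passes only in rows, so rows that do not move let the fingers close. It gives the time, the measured TCP pose, the force and the opening at its end, in the units of the state.
- get_state(): the state, without advancing time (a new reading comes with each control period).
- read_camera(name): name is "scene" or "side" or "wrist"; returns a dict with "frame" (420x560x3 uint8, red, green, blue), "intrinsics" (3x3 intrinsics, pixels), "R" (3x3) and "t" (3): a world point X has camera coordinates R X + t. Camera axes: x right, y down, z forward; pixel columns grow to the right and rows downward; lengths in m; the calibration is good to about 2 mm. A picture is of the moment at which its call begins. There is no depth.
- sign_off(): hands the job in, once; it reports no verdict.
The state is a dict: "time": time; "qpos": joint angles; "dq": joint speeds; "joint_efforts": joint torques, N m; "eef_pos": TCP position; "tcp_rot": TCP orientation; "contact_force": force on the tool from outside, world axes, zero at the start; "wrist_torque": the same for the moment, N m; "opening": opening from 0.0 (shut) to 1.0 (fully open).
Only numpy, scipy, OpenCV 4.12 (cv2) and the standard library are available. Lean on these libraries where they do the work, as an engineer would, in place of code of your own. Each camera call takes 0.05 s, during which the arm holds its last target.

### The job

Each stock bin on the board has a hinged tag, red on one face and green on the other. With a fingertip push over every tag that is wrong, so that the bins that are full (a bottle in both compartments) show green face up, leaning right, and all other bins show red face up, leaning left, each tag resting fully over to its side. Only push the tags: do not pick up, tip or shift the bottles or the things lying round the board.

Things in the scene. Friction and masses are not known exactly. Their poses are not given: they have to be found in the camera images.
- board: Fixed flat aluminium board, 172 x 516 x 6 mm, carrying the four bins side by side along its own y. Origin at its underside, 32 mm nearer the robot than its middle; x points away from the robot, y along the row to the left, z up.
- bin_1: Fixed white foot (150 x 112 x 3 mm) with tag stand and, at x = +56 to +100 mm, a grey open bin (84 mm along y, rim at 29 mm) with two compartments centred at x = 78, y = +20 and -20 mm; full when both hold a bottle. Its place in the row (130 mm pitch) is random. Origin at its underside, below the tag's hinge; x away from the robot, y left.
- tag_1_hinge (a point): Middle of the hinge axis of the tag of bin_1, 40 mm above that bin's origin (46 mm above the table); the axis runs along the bin's x. The leaf is 60 mm wide along the axis, 4 mm thick, and reaches 48 mm from the axis. Posts at 34 to 40 mm either side along x rise 8 mm above the axis; rest arms under the tag reach 16 mm out in y and 9 mm above the axis.
- tag_1 (a joint): Tag of bin_1, rad. 0: leans left (+y) 50 deg off upright, red face up; 0.87 upright; 1.745: leans right (-y), green up. Free edge then 37 mm out, 31 mm above the axis; 50 mm gap to a neighbour's. 30 g, swings freely, falls to the side it leans to (may still fall at the start). To flip, push the free edge from outside, inward and upward along its arc, past upright; a level push may bind.
- bin_2: Fixed white foot (150 x 112 x 3 mm) with tag stand and, at x = +56 to +100 mm, a grey open bin (84 mm along y, rim at 29 mm) with two compartments centred at x = 78, y = +20 and -20 mm; full when both hold a bottle. Its place in the row (130 mm pitch) is random. Origin at its underside, below the tag's hinge; x away from the robot, y left.
- tag_2_hinge (a point): Middle of the hinge axis of the tag of bin_2, 40 mm above that bin's origin (46 mm above the table); the axis runs along the bin's x. The leaf is 60 mm wide along the axis, 4 mm thick, and reaches 48 mm from the axis. Posts at 34 to 40 mm either side along x rise 8 mm above the axis; rest arms under the tag reach 16 mm out in y and 9 mm above the axis.
- tag_2 (a joint): Tag of bin_2, rad. 0: leans left (+y) 50 deg off upright, red face up; 0.87 upright; 1.745: leans right (-y), green up. Free edge then 37 mm out, 31 mm above the axis; 50 mm gap to a neighbour's. 30 g, swings freely, falls to the side it leans to (may still fall at the start). To flip, push the free edge from outside, inward and upward along its arc, past upright; a level push may bind.
- bin_3: Fixed white foot (150 x 112 x 3 mm) with tag stand and, at x = +56 to +100 mm, a grey open bin (84 mm along y, rim at 29 mm) with two compartments centred at x = 78, y = +20 and -20 mm; full when both hold a bottle. Its place in the row (130 mm pitch) is random. Origin at its underside, below the tag's hinge; x away from the robot, y left.
- tag_3_hinge (a point): Middle of the hinge axis of the tag of bin_3, 40 mm above that bin's origin (46 mm above the table); the axis runs along the bin's x. The leaf is 60 mm wide along the axis, 4 mm thick, and reaches 48 mm from the axis. Posts at 34 to 40 mm either side along x rise 8 mm above the axis; rest arms under the tag reach 16 mm out in y and 9 mm above the axis.
- tag_3 (a joint): Tag of bin_3, rad. 0: leans left (+y) 50 deg off upright, red face up; 0.87 upright; 1.745: leans right (-y), green up. Free edge then 37 mm out, 31 mm above the axis; 50 mm gap to a neighbour's. 30 g, swings freely, falls to the side it leans to (may still fall at the start). To flip, push the free edge from outside, inward and upward along its arc, past upright; a level push may bind.
- bin_4: Fixed white foot (150 x 112 x 3 mm) with tag stand and, at x = +56 to +100 mm, a grey open bin (84 mm along y, rim at 29 mm) with two compartments centred at x = 78, y = +20 and -20 mm; full when both hold a bottle. Its place in the row (130 mm pitch) is random. Origin at its underside, below the tag's hinge; x away from the robot, y left.
- tag_4_hinge (a point): Middle of the hinge axis of the tag of bin_4, 40 mm above that bin's origin (46 mm above the table); the axis runs along the bin's x. The leaf is 60 mm wide along the axis, 4 mm thick, and reaches 48 mm from the axis. Posts at 34 to 40 mm either side along x rise 8 mm above the axis; rest arms under the tag reach 16 mm out in y and 9 mm above the axis.
- tag_4 (a joint): Tag of bin_4, rad. 0: leans left (+y) 50 deg off upright, red face up; 0.87 upright; 1.745: leans right (-y), green up. Free edge then 37 mm out, 31 mm above the axis; 50 mm gap to a neighbour's. 30 g, swings freely, falls to the side it leans to (may still fall at the start). To flip, push the free edge from outside, inward and upward along its arc, past upright; a level push may bind.
- bottle_1: White plastic bottle with yellow cap, 30 mm diameter, 60 mm tall, standing loose in a bin compartment; origin at the centre of its underside, z up. Not to be moved.
- bottle_2: White plastic bottle with yellow cap, 30 mm diameter, 60 mm tall, standing loose in a bin compartment; origin at the centre of its underside, z up. Not to be moved.
- bottle_3: White plastic bottle with yellow cap, 30 mm diameter, 60 mm tall, standing loose in a bin compartment; origin at the centre of its underside, z up. Not to be moved.
- bottle_4: White plastic bottle with yellow cap, 30 mm diameter, 60 mm tall, standing loose in a bin compartment; origin at the centre of its underside, z up. Not to be moved.
- bottle_5: White plastic bottle with yellow cap, 30 mm diameter, 60 mm tall, standing loose in a bin compartment; origin at the centre of its underside, z up. Not to be moved.
- marker: Loose marker pen, 13 x 137 x 14 mm, with black cap, lying in front of the board; origin under its middle. Bystander.
- timer: Loose white bench timer, 72 x 62 x 18 mm, in front of the board; origin under its middle. Bystander.
- tape_roll: Loose yellow tape roll lying flat, 58 mm diameter, 19 mm high, to the right of the board; origin under its middle. Bystander.

How it is judged:
At the end, for the whole second after the job is handed in: Both full bins' tags lean fully right with green up, both other bins' tags lean fully left with red up (each within about 8 degrees of its stop and at rest); every bottle, the marker, timer and tape roll are within 20 mm of where they stood, bottles upright within 0.2 rad (value of joint each of tag_1, tag_2 above 1.6 rad and value of joint each of tag_3, tag_4 below 0.145 rad and velocity of joint tag_1 between -0.1 and 0.1 rad/s and velocity of joint tag_2 between -0.1 and 0.1 rad/s and velocity of joint tag_3 between -0.1 and 0.1 rad/s and velocity of joint tag_4 between -0.1 and 0.1 rad/s and distance of each of bottle_1, bottle_2, bottle_3, bottle_4, bottle_5, marker, timer, tape_roll from where it was at the start of the episode below 0.02 m and angle between each of bottle_1, bottle_2, bottle_3, bottle_4, bottle_5's own z axis and vertical below 0.2 rad); the robot touches nothing.
It fails at once if a bottle or bystander is lifted, carried or shifted more than 20 mm (distance of any of bottle_1, bottle_2, bottle_3, bottle_4, bottle_5, marker, timer, tape_roll from where it was at the start of the episode above 0.02 m).
It fails at once if a bottle is tipped (angle between any of bottle_1, bottle_2, bottle_3, bottle_4, bottle_5's own z axis and vertical above 0.4 rad).
It also fails if it takes over 54 s, if anything falls off the work surface, if the arm or the gripper's body presses on something with over 40 N, if the wrist force passes 120 N, or if a joint passes its speed limit or range.

## Working session

There is one attempt and no reset: what is moved stays moved. The work goes in short steps, Python scripts to look and compute and a shell command to move; the robot and the scene stay as the last step left them, time stands still between calls to the robot, and variables do not carry over. Pictures are saved under pics/ and viewed, and the job is handed in when it is done.

```bash
mkdir -p pics; ls; python3 - <<'E'
from plant import get_state, read_camera
import cv2, pickle
for n in ["scene","side","wrist"]:
    c=read_camera(n); cv2.imwrite(f"pics/{n}0.png",c["frame"][:,:,::-1]); pickle.dump(c,open(f"{n}0.pkl","wb"))
    print(n,c["intrinsics"].tolist(),c["R"].round(4).tolist(),c["t"].round(4).tolist())
s=get_state(); print(s)
E
```

```text
pics
scene [[534.455650590228, 0.0, 273.3269338339617], [0.0, 534.455650590228, 215.97802101235624], [0.0, 0.0, 1.0]] [[0.7995, -0.6004, 0.02], [-0.223, -0.3275, -0.9182], [0.5578, 0.7296, -0.3957]] [-0.4149, 0.1749, 0.919]
side [[416.3006607459866, 0.0, 272.8920748939559], [0.0, 416.3006607459866, 210.22110129291764], [0.0, 0.0, 1.0]] [[-0.9238, -0.3828, 0.0057], [-0.2339, 0.5524, -0.8001], [0.3031, -0.7405, -0.5999]] [0.4616, 0.1783, 0.8816]
wrist [[325.76428210125283, 0.0, 279.38757419808525], [0.0, 325.76428210125283, 207.72352663263877], [0.0, 0.0, 1.0]] [[0.4333, -0.9013, -0.0034], [-0.8633, -0.4161, 0.2858], [-0.259, -0.1209, -0.9583]] [-0.6734, -0.0378, 0.3821]
{'time': 0.15, 'qpos': array([-1.27198345e+00,  2.87020446e-01,  1.57784251e+00, -4.48289964e-06,
        1.27860384e+00, -1.50006560e-01]), 'dq': array([ 0.00101313, -0.00306925, -0.00489751, -0.00044916, -0.0029245 ,
        0.00116379]), 'joint_efforts': array([ 5.64320253e-04, -4.06602716e+01, -2.93139625e+01, -1.94928566e-04,
        3.93524548e-03,  2.82016202e-06]), 'eef_pos': array([ 0.29284942, -0.60795238,  0.4036248 ]), 'tcp_rot': array([ 8.46729621e-01, -5.32022622e-01, -7.11431623e-04, -6.09895784e-04]), 'contact_force': array([ 0.11964247,  1.06852816, -0.70771682]), 'wrist_torque': array([-2.83631951e-02, -6.78672087e-06, -2.89228085e-02]), 'opening': 1.0045677395720412}
```

View pics/scene0.png

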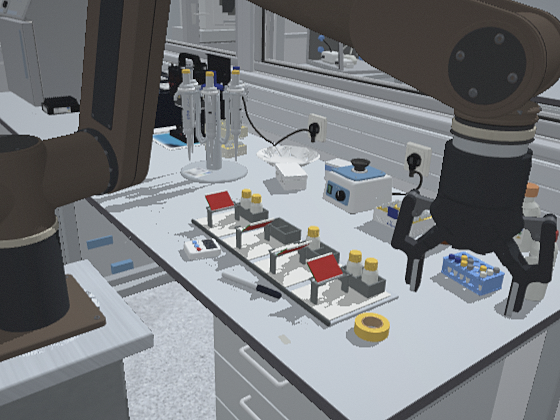

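View pics/side0.png

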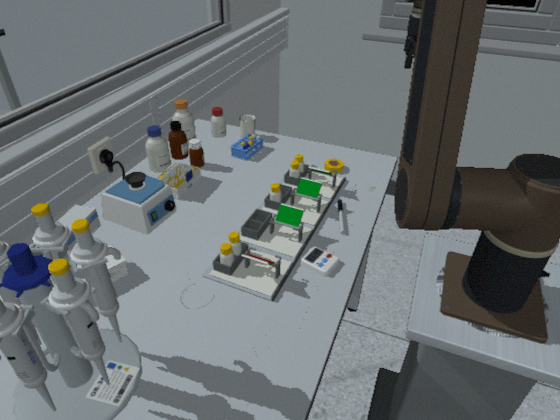

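View pics/wrist0.png

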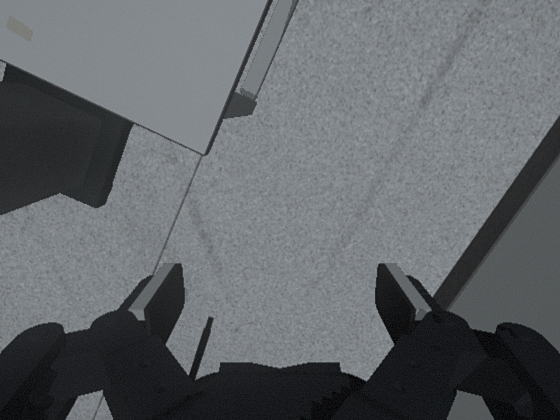

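```bash
python3 - <<'E'
import cv2
a=cv2.imread("pics/scene0.png")[180:350,175:410]; cv2.imwrite("pics/sc.png",cv2.resize(a,None,fx=3.4,fy=3.4,interpolation=cv2.INTER_CUBIC))
a=cv2.imread("pics/side0.png")[145:300,200:380]; cv2.imwrite("pics/si.png",cv2.resize(a,None,fx=3.8,fy=3.8,interpolation=cv2.INTER_CUBIC))
E
```

```text
(no output)
```

View pics/sc.png

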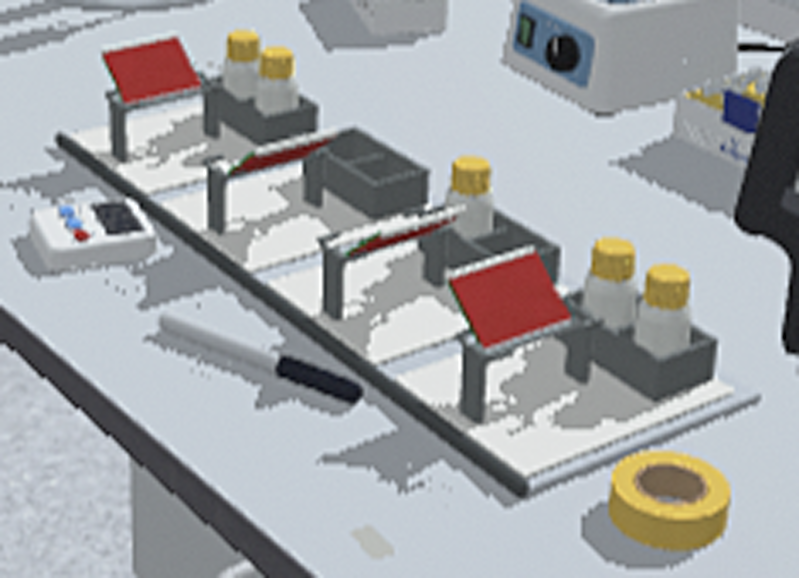

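View pics/si.png

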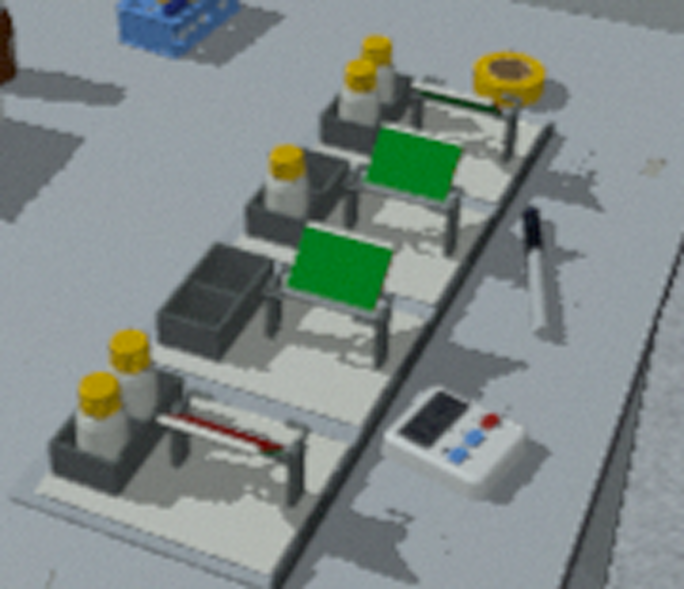

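```bash
cat > h.py <<'E'
import numpy as np, pickle
from scipy.optimize import least_squares
def proj(c,X):
    p=np.asarray(X)@c["R"].T+c["t"]; k=c["intrinsics"]; return np.c_[k[0,0]*p[:,0]/p[:,2]+k[0,2],k[1,1]*p[:,1]/p[:,2]+k[1,2]]
def b2w(v,P):
    c,s=np.cos(v[2]),np.sin(v[2]); P=np.asarray(P,float)
    return np.c_[v[0]+c*P[:,0]-s*P[:,1],v[1]+s*P[:,0]+c*P[:,1],P[:,2]]
E
python3 - <<'E'
from h import *
sc=pickle.load(open("scene0.pkl","rb")); si=pickle.load(open("side0.pkl","rb"))
S=[((-54,-258,6),(523,482)),((118,-258,6),(757,398)),((-54,258,6),(62,136)),
 ((-30,-195+37,77),(448,280)),((30,-195+37,77),(537,248)),((-30,195+37,77),(103,52)),((30,195+37,77),(182,38))]
T=[((-54,258,6),(275,580)),((118,258,6),(15,497)),((-54,-258,6),(551,125)),
 ((30,65-37,77),(303,225)),((-30,65-37,77),(393,262)),((30,-65-37,77),(382,124)),((-30,-65-37,77),(462,153))]
Ps=np.array([a for a,b in S])/1e3; us=np.array([b for a,b in S])/3.4+[175,180]-.35
Pt=np.array([a for a,b in T])/1e3; ut=np.array([b for a,b in T])/3.8+[200,145]-.35
f=lambda v:np.r_[(proj(sc,b2w(v,Ps))-us).ravel(),(proj(si,b2w(v,Pt))-ut).ravel()]
r=least_squares(f,[0.6,0,0],loss='soft_l1'); print(r.x, np.degrees(r.x[2])); print(f(r.x).reshape(-1,2).round(1).tolist())
for y in (195,65,-65,-195): print(y,b2w(r.x,[[0,y/1e3,.046]]))
E
```

```text
[ 0.46406122 -0.06144033 -0.04219908] -2.4178292794202254
[[0.6, 3.0], [2.6, -1.4], [-0.9, 0.7], [-0.3, -1.7], [-1.1, -0.3], [-0.0, -0.5], [-1.2, -1.1], [-0.7, 2.5], [-3.1, -1.3], [0.5, 0.6], [0.8, -1.2], [0.2, -4.6], [0.1, -0.5], [0.4, -2.8]]
195 [[0.4722876  0.13338607 0.046     ]]
65 [[0.46680334 0.0035018  0.046     ]]
-65 [[ 0.46131909 -0.12638247  0.046     ]]
-195 [[ 0.45583484 -0.25626673  0.046     ]]
```

```bash
cat >> h.py <<'E'
def overlay(c,v,crop,f,name):
    import cv2
    x0,x1,y0,y1=crop
    im=cv2.resize(np.ascontiguousarray(c["frame"][y0:y1,x0:x1,::-1]),None,fx=f,fy=f,interpolation=cv2.INTER_CUBIC)
    L=[]
    def loop(P): L.append(np.array(P+P[:1])/1e3)
    loop([(-54,-258,6),(118,-258,6),(118,258,6),(-54,258,6)])
    for y,s in ((195,1),(65,-1),(-65,-1),(-195,1)):
        loop([(-30,y,46),(30,y,46),(30,y+37*s,77),(-30,y+37*s,77)])
        loop([(56,y-42,35),(100,y-42,35),(100,y+42,35),(56,y+42,35)])
    for P in L:
        u=(proj(c,b2w(v,P))-[x0,y0]+.5)*f
        cv2.polylines(im,[np.int32(u.round())],False,(255,0,255),1,cv2.LINE_AA)
    cv2.imwrite(name,im)
E
python3 - <<'E'
from h import *
v=[0.46406122,-0.06144033,-0.04219908]
overlay(pickle.load(open("scene0.pkl","rb")),v,(175,410,180,350),3.4,"pics/o1.png")
overlay(pickle.load(open("side0.pkl","rb")),v,(195,380,145,300),3.8,"pics/o2.png")
E
```

```text
(no output)
```

View pics/o1.png

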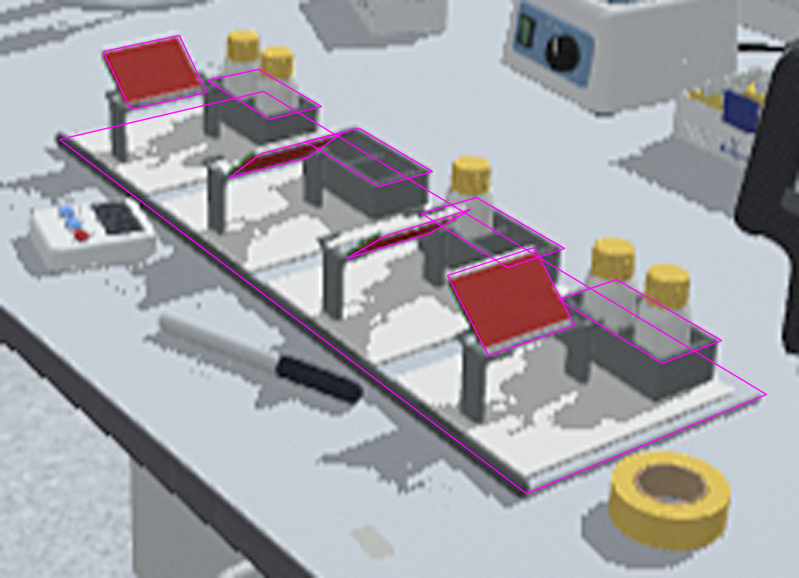

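View pics/o2.png

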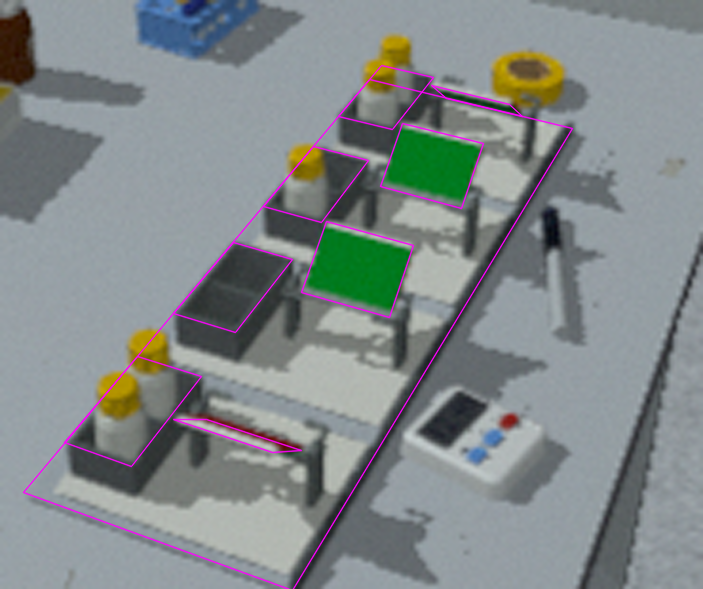

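```bash
cat >> h.py <<'E'
V=[0.46406122,-0.06144033,-0.04219908]
def where():
    """TCP in board frame (mm), tip z, yaw rel. board(deg)"""
    from plant import get_state
    from scipy.spatial.transform import Rotation as Ro
    s=get_state(); p=s["eef_pos"]; d=p[:2]-V[:2]; c,n=np.cos(V[2]),np.sin(V[2])
    M=Ro.from_quat(s["tcp_rot"]).as_matrix(); yaw=np.degrees(np.arctan2(M[1,0],M[0,0])-V[2])
    print("t%.2f board x %.1f y %.1f tcpz %.1f tipz %.1f yawerr %.2f tilt %.4f F %s open %.2f"%(s["time"],1e3*(c*d[0]+n*d[1]),1e3*(-n*d[0]+c*d[1]),1e3*p[2],1e3*p[2]-173,yaw,np.hypot(M[0,2],M[1,2]),s["contact_force"].round(1),s["opening"]))
def ray(c,u,z):
    k=c["intrinsics"]; d=c["R"].T@np.array([(u[0]-k[0,2])/k[0,0],(u[1]-k[1,2])/k[1,1],1]); o=-c["R"].T@c["t"]
    return o+d*(z-o[2])/d[2]
E
python3 - <<'E'
from h import *
where(); sc=pickle.load(open("scene0.pkl","rb"))
print("stand base",ray(sc,(213,172),0), "mixer near", ray(sc,(325,195),0), "tape",ray(sc,(372,327),0.019),"timer",ray(sc,(202,246),0.01))
E
```

```text
t0.15 board x -148.0 y -553.2 tcpz 403.6 tipz 230.6 yawerr -61.87 tilt 0.0019 F [ 0.1  1.1 -0.7] open 1.00
stand base [0.66074024 0.49944883 0.        ] mixer near [0.81663056 0.15668537 0.        ] tape [ 0.43892167 -0.37692004  0.019     ] timer [0.36743616 0.05679407 0.01      ]
```

```bash
python3 -m jog '[{"grip":1,"rz":-7},{"grip":1,"rz":-7},{"grip":1,"rz":-7},{"grip":1,"rz":-7},{"grip":1,"rz":-7},{"grip":1,"rz":-7},{"grip":1,"rz":-7},{"grip":1,"rz":-7}]' && python3 -m jog '[{"grip":1,"rz":-5.9},{"grip":1,"x":18,"y":-35},{"grip":1,"x":18,"y":-35},{"grip":1,"x":18,"y":-35},{"grip":1,"x":18,"y":-35},{"grip":1,"x":18,"y":-35},{"grip":1,"x":18,"y":-35},{"grip":1,"x":18,"y":-35}]' && python3 -c "from h import *; where()"
```

```text
$[0]: bad value
```

```bash
python3 -m jog '[{"rz":-7.0}]'; python3 -m jog '[{"grip":1.0}]' ; python3 -m jog '[{"grip":0.99}]'; python3 -c "from h import *; where()"
```

```text
t0.15 board x -148.0 y -553.2 tcpz 403.6 tipz 230.6 yawerr -61.87 tilt 0.0019 F [ 0.1  1.1 -0.7] open 1.00$[0]: bad value
$[0]: bad value
$[0]: bad value
```

```bash
python3 -m jog '[{"grip":1,"x":0,"y":0,"z":0,"rx":0,"ry":0,"rz":-7}]'; python3 -m jog --help | head; python3 -c "from h import *; where()"
```

```text
time: 0.23
eef_pos: [0.2929, -0.608, 0.4039]
tcp_rot: [0.878, -0.479, -0.0, -0.0]
contact_force: [0.4, -0.4, -0.2]
opening: 0.885
t0.23 board x -148.0 y -553.3 tcpz 403.9 tipz 230.9 yawerr -54.77 tilt 0.0013 F [ 0.4 -0.4 -0.2] open 0.88invalid input: not JSON, or not a number
```

```bash
python3 -m jog '[{"grip":1,"x":0,"y":0,"z":0,"rx":0,"ry":0,"rz":-7},{"grip":1,"x":0,"y":0,"z":0,"rx":0,"ry":0,"rz":-7},{"grip":1,"x":0,"y":0,"z":0,"rx":0,"ry":0,"rz":-7},{"grip":1,"x":0,"y":0,"z":0,"rx":0,"ry":0,"rz":-7},{"grip":1,"x":0,"y":0,"z":0,"rx":0,"ry":0,"rz":-7},{"grip":1,"x":0,"y":0,"z":0,"rx":0,"ry":0,"rz":-7},{"grip":1,"x":0,"y":0,"z":0,"rx":0,"ry":0,"rz":-7},{"grip":1,"x":0,"y":0,"z":0,"rx":0,"ry":0,"rz":-5.8}]'  && python3 -m jog '[{"grip":1,"x":12,"y":-35,"z":0,"rx":0,"ry":0,"rz":0},{"grip":1,"x":12,"y":-35,"z":0,"rx":0,"ry":0,"rz":0},{"grip":1,"x":12,"y":-35,"z":0,"rx":0,"ry":0,"rz":0},{"grip":1,"x":12,"y":-35,"z":0,"rx":0,"ry":0,"rz":0},{"grip":1,"x":12,"y":-35,"z":0,"rx":0,"ry":0,"rz":0},{"grip":1,"x":12,"y":-35,"z":0,"rx":0,"ry":0,"rz":0},{"grip":1,"x":12,"y":-35,"z":0,"rx":0,"ry":0,"rz":0}]' && python3 -c "from h import *; where()"
```

```text
time: 0.9
eef_pos: [0.2929, -0.608, 0.4041]
tcp_rot: [1.0, -0.019, -0.0, -0.0]
contact_force: [0.4, 0.5, 0.8]
opening: -0.004
time: 1.48
eef_pos: [0.3876, -0.3652, 0.4044]
tcp_rot: [1.0, -0.022, -0.0, -0.0]
contact_force: [1.5, -1.2, -0.6]
opening: -0.001
t1.48 board x -63.5 y -306.7 tcpz 404.4 tipz 231.4 yawerr -0.09 tilt 0.0005 F [ 1.5 -1.2 -0.6] open -0.00
```

```bash
python3 -m jog '[{"grip":1,"x":12,"y":-35,"z":10,"rx":0,"ry":0,"rz":0},{"grip":1,"x":12,"y":-35,"z":10,"rx":0,"ry":0,"rz":0},{"grip":1,"x":13,"y":-35,"z":10,"rx":0,"ry":0,"rz":0},{"grip":1,"x":13,"y":-35,"z":10,"rx":0,"ry":0,"rz":0},{"grip":1,"x":13,"y":-35,"z":20,"rx":0,"ry":0,"rz":0},{"grip":1,"x":0,"y":0,"z":30,"rx":0,"ry":0,"rz":0},{"grip":1,"x":0,"y":0,"z":20,"rx":0,"ry":0,"rz":0},{"grip":1,"x":0,"y":0,"z":0,"rx":0,"ry":0,"rz":0}]' && python3 - <<'E'
from h import *; where()
from plant import read_camera
import cv2
for n in ("scene","side","wrist"):
    c=read_camera(n); pickle.dump(c,open(n+"1.pkl","wb"))
    if n=="wrist": cv2.imwrite("pics/w1.png",c["frame"][:,:,::-1])
    else: overlay(c,V,(175,410,160,350) if n=="scene" else (195,380,125,300),3.1,f"pics/{n}1.png")
E
```

```text
time: 2.15
eef_pos: [0.4563, -0.1934, 0.29]
tcp_rot: [1.0, -0.021, -0.004, -0.003]
contact_force: [-0.6, 0.2, -0.9]
opening: -0.003
t2.15 board x -2.2 y -132.2 tcpz 290.0 tipz 117.0 yawerr 0.04 tilt 0.0100 F [-0.6  0.2 -0.9] open -0.00
```

View pics/scene1.png

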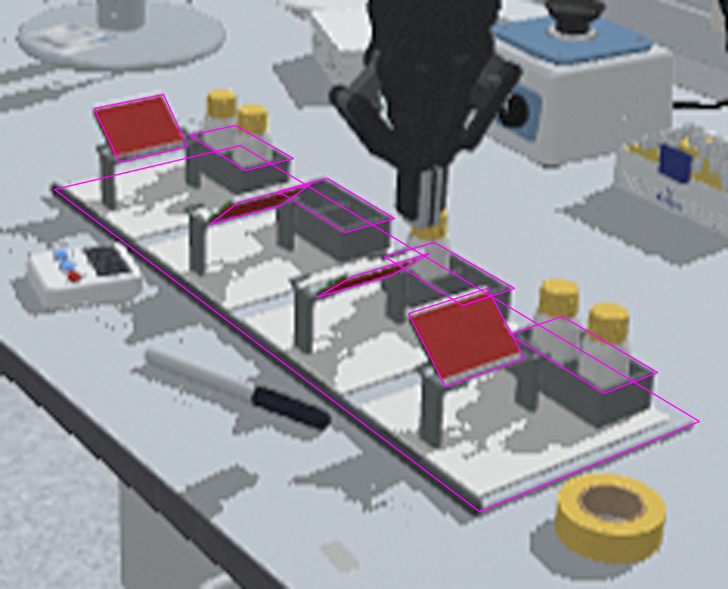

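View pics/side1.png

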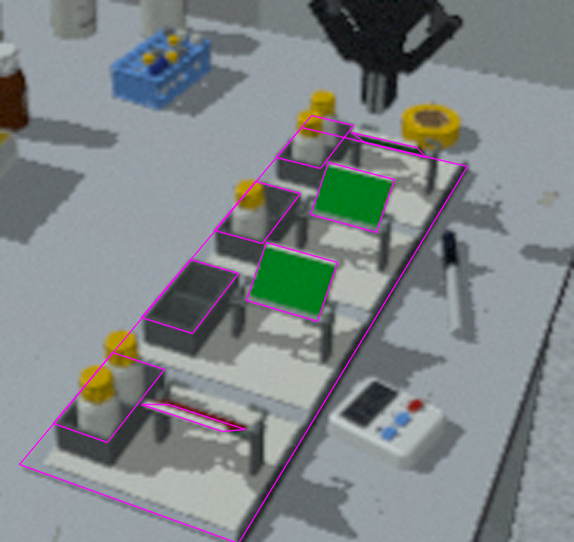

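View pics/w1.png

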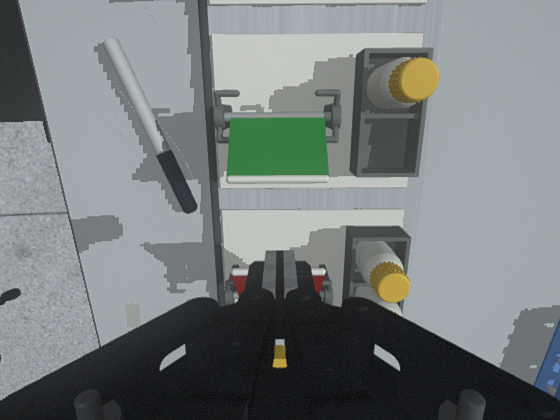

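```bash
python3 - <<'E'
from h import *; where()
w=pickle.load(open("wrist1.pkl","rb"))
overlay(w,V,(0,560,0,420),1.4,"pics/ow.png")
print(proj(w,b2w(V,[[-.002,-.132,.117],[-.002,-.121,.117],[-.002,-.143,.117]])))
E
```

```text
t2.30 board x -0.4 y -134.6 tcpz 296.0 tipz 123.0 yawerr -0.09 tilt 0.0011 F [ 0.5 -1.4  0.1] open 0.00
[[278.53790483 258.5167118 ]
 [278.48141264 237.9921738 ]
 [278.59226898 278.26810033]]
```

View pics/ow.png

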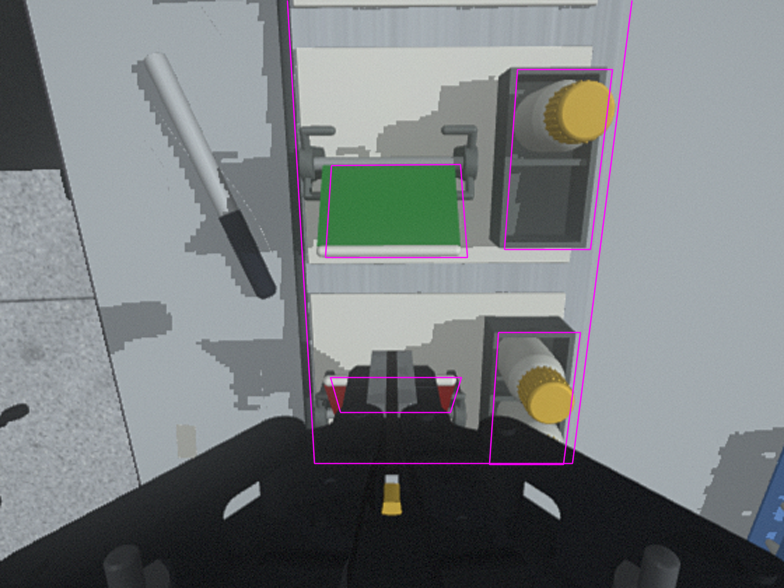

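```bash
python3 -m jog '[{"grip":1,"x":0,"y":-5,"z":20,"rx":0,"ry":0,"rz":0},{"grip":1,"x":0,"y":0,"z":20,"rx":0,"ry":0,"rz":0},{"grip":1,"x":0,"y":0,"z":21,"rx":0,"ry":0,"rz":0},{"grip":1,"x":0,"y":0,"z":0,"rx":0,"ry":0,"rz":0},{"grip":1,"x":0,"y":0,"z":0,"rx":0,"ry":0,"rz":0}]' && python3 - <<'E'
from h import *; where()
from plant import read_camera
import cv2
c=read_camera("scene"); f=c["frame"][170:350,230:410,::-1]; cv2.imwrite("pics/s2.png",cv2.resize(f,None,fx=3.3,fy=3.3,interpolation=cv2.INTER_CUBIC))
where()
E
```

```text
time: 2.72
eef_pos: [0.4581, -0.1912, 0.2349]
tcp_rot: [1.0, -0.022, 0.0, 0.0]
contact_force: [0.2, 0.8, -0.1]
opening: -0.004
t2.72 board x -0.5 y -129.9 tcpz 234.9 tipz 61.9 yawerr -0.12 tilt 0.0003 F [ 0.2  0.8 -0.1] open -0.00
t2.77 board x 0.0 y -130.1 tcpz 235.9 tipz 62.9 yawerr -0.12 tilt 0.0027 F [0.2 0.4 0.2] open -0.00
```

View pics/s2.png

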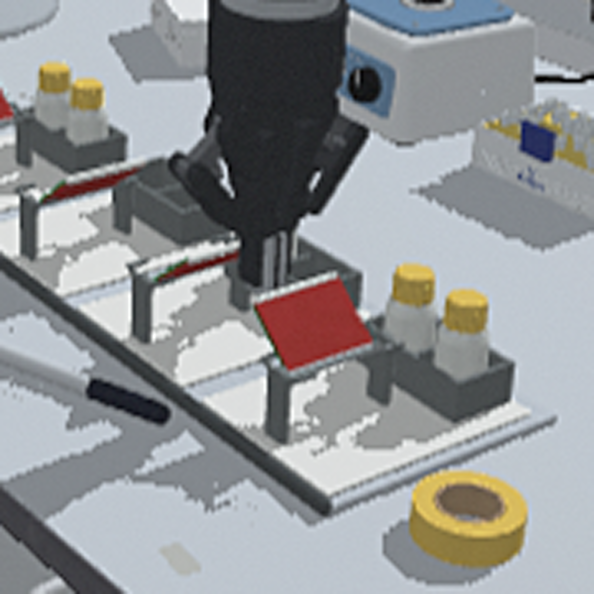

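The finger is between tags C and D, clear of both, with its tip about 13 mm below the red edge at (295,295). Now I'll push D along its arc.

```bash
python3 -m jog '[{"grip":1,"x":0,"y":12,"z":0,"rx":0,"ry":0,"rz":0},{"grip":1,"x":0,"y":4,"z":0,"rx":0,"ry":0,"rz":0},{"grip":1,"x":0,"y":9,"z":-9,"rx":0,"ry":0,"rz":0},{"grip":1,"x":0,"y":11,"z":-6,"rx":0,"ry":0,"rz":0},{"grip":1,"x":0,"y":8,"z":-3,"rx":0,"ry":0,"rz":0},{"grip":1,"x":0,"y":8,"z":-1,"rx":0,"ry":0,"rz":0},{"grip":1,"x":0,"y":10,"z":0,"rx":0,"ry":0,"rz":0},{"grip":1,"x":0,"y":4,"z":0,"rx":0,"ry":0,"rz":0}]' && python3 - <<'E'
from h import *; where()
from plant import read_camera
import cv2
c=read_camera("scene"); f=c["frame"][170:350,230:410,::-1]; cv2.imwrite("pics/s3.png",cv2.resize(f,None,fx=3.3,fy=3.3,interpolation=cv2.INTER_CUBIC))
where()
E
```

```text
time: 3.43
eef_pos: [0.455, -0.2579, 0.2533]
tcp_rot: [1.0, -0.022, 0.0, 0.0]
contact_force: [0.4, 0.1, -0.4]
opening: -0.001
t3.43 board x -0.8 y -196.7 tcpz 253.3 tipz 80.3 yawerr -0.12 tilt 0.0009 F [ 0.4  0.1 -0.4] open -0.00
t3.48 board x -0.8 y -196.8 tcpz 253.1 tipz 80.1 yawerr -0.14 tilt 0.0006 F [ 0.8 -0.6 -0.4] open -0.00
```

View pics/s3.png

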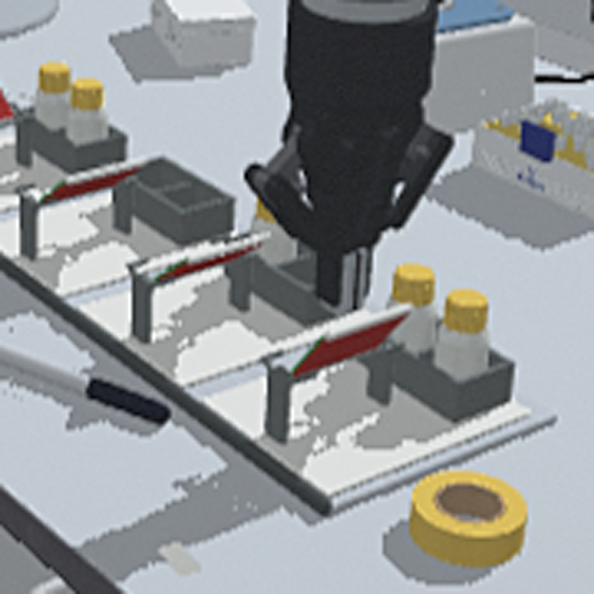

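Tag D is over to the right, with its underside red at (350,340). I'll go back to the gap and push C the other way.

```bash
python3 -m jog '[{"grip":1,"x":0,"y":-22,"z":0,"rx":0,"ry":0,"rz":0},{"grip":1,"x":0,"y":-22,"z":0,"rx":0,"ry":0,"rz":0},{"grip":1,"x":0,"y":-22,"z":0,"rx":0,"ry":0,"rz":0},{"grip":1,"x":0,"y":0,"z":19,"rx":0,"ry":0,"rz":0},{"grip":1,"x":0,"y":0,"z":0,"rx":0,"ry":0,"rz":0},{"grip":1,"x":0,"y":0,"z":0,"rx":0,"ry":0,"rz":0}]' && python3 -c "from h import *; where()" && python3 -m jog '[{"grip":1,"x":0,"y":-12,"z":0,"rx":0,"ry":0,"rz":0},{"grip":1,"x":0,"y":-4,"z":0,"rx":0,"ry":0,"rz":0},{"grip":1,"x":0,"y":-9,"z":-9,"rx":0,"ry":0,"rz":0},{"grip":1,"x":0,"y":-11,"z":-6,"rx":0,"ry":0,"rz":0},{"grip":1,"x":0,"y":-8,"z":-3,"rx":0,"ry":0,"rz":0},{"grip":1,"x":0,"y":-8,"z":-1,"rx":0,"ry":0,"rz":0},{"grip":1,"x":0,"y":-10,"z":0,"rx":0,"ry":0,"rz":0},{"grip":1,"x":0,"y":-4,"z":0,"rx":0,"ry":0,"rz":0}]' && python3 - <<'E'
from h import *; where()
from plant import read_camera
import cv2
c=read_camera("scene"); f=c["frame"][170:350,230:410,::-1]; cv2.imwrite("pics/s4.png",cv2.resize(f,None,fx=3.3,fy=3.3,interpolation=cv2.INTER_CUBIC))
c=read_camera("side"); f=c["frame"][120:300,195:375,::-1]; cv2.imwrite("pics/d4.png",cv2.resize(f,None,fx=3.3,fy=3.3,interpolation=cv2.INTER_CUBIC))
where()
E
```

```text
time: 3.98
eef_pos: [0.4574, -0.1899, 0.2329]
tcp_rot: [1.0, -0.021, -0.001, -0.001]
contact_force: [1.4, 0.2, -0.5]
opening: 0.002
t3.98 board x -1.2 y -128.6 tcpz 232.9 tipz 59.9 yawerr -0.03 tilt 0.0035 F [ 1.4  0.2 -0.5] open 0.00
time: 4.65
eef_pos: [0.4607, -0.123, 0.253]
tcp_rot: [1.0, -0.021, -0.0, -0.0]
contact_force: [-0.3, 0.1, -0.1]
opening: 0.002
t4.65 board x -0.8 y -61.7 tcpz 253.0 tipz 80.0 yawerr -0.01 tilt 0.0005 F [-0.3  0.1 -0.1] open 0.00
t4.75 board x -0.8 y -62.1 tcpz 252.7 tipz 79.7 yawerr 0.01 tilt 0.0009 F [-0.2 -0.3 -0.2] open 0.00
```

View pics/s4.png

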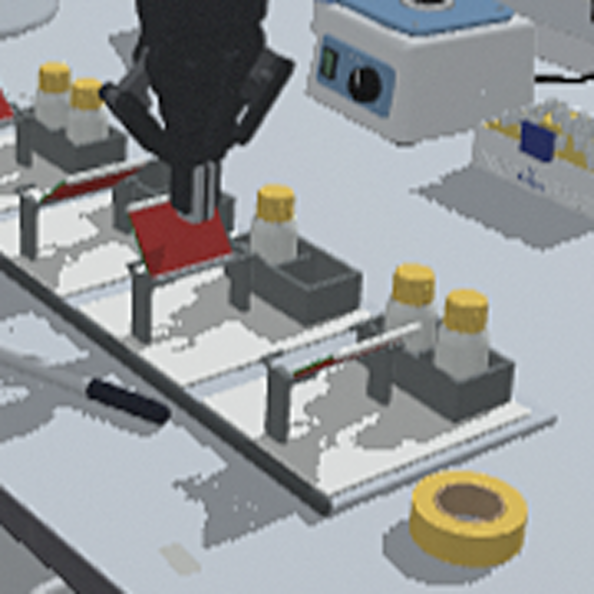

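View pics/d4.png

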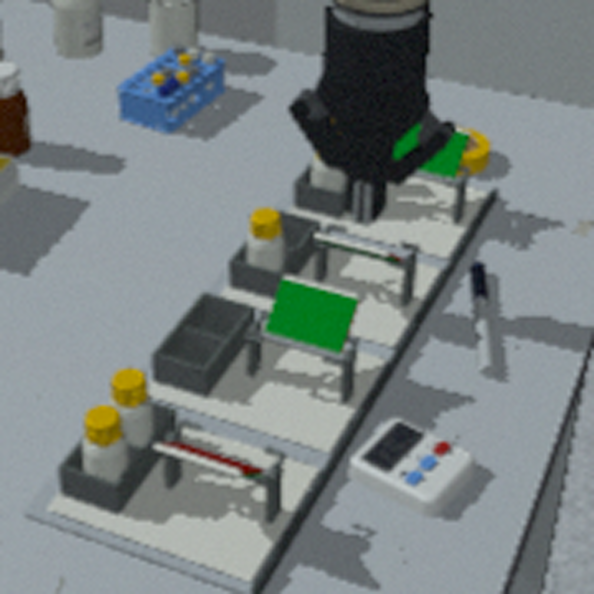

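D shows green and C shows red. I'll lift, go to the gap between C and B, and push B to the left.

```bash
python3 -m jog '[{"grip":1,"x":0,"y":0,"z":-25,"rx":0,"ry":0,"rz":0},{"grip":1,"x":0,"y":0,"z":-25,"rx":0,"ry":0,"rz":0},{"grip":1,"x":0,"y":-31,"z":0,"rx":0,"ry":0,"rz":0},{"grip":1,"x":0,"y":-31,"z":0,"rx":0,"ry":0,"rz":0},{"grip":1,"x":0,"y":0,"z":0,"rx":0,"ry":0,"rz":0},{"grip":1,"x":0,"y":0,"z":0,"rx":0,"ry":0,"rz":0}]' && python3 - <<'E'
from h import *; where()
from plant import read_camera
import cv2
c=read_camera("wrist"); overlay(c,V,(0,560,0,420),1.4,"pics/w5.png")
where()
E
```

```text
time: 5.25
eef_pos: [0.4634, -0.0617, 0.3028]
tcp_rot: [1.0, -0.021, -0.0, 0.0]
contact_force: [0.2, -0.1, -0.3]
opening: 0.002
t5.25 board x -0.7 y -0.3 tcpz 302.8 tipz 129.8 yawerr 0.07 tilt 0.0004 F [ 0.2 -0.1 -0.3] open 0.00
t5.30 board x -0.6 y -1.0 tcpz 302.8 tipz 129.8 yawerr -0.00 tilt 0.0005 F [-0.6  0.2 -0.8] open -0.00
```

View pics/w5.png

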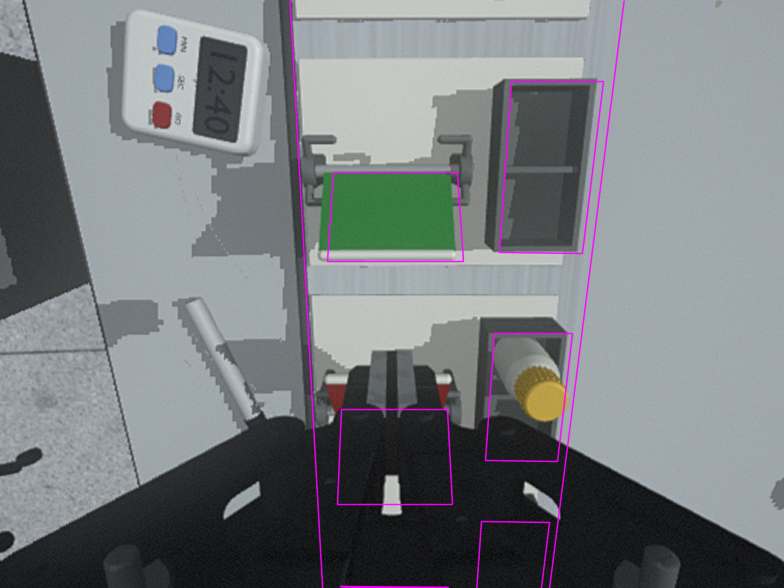

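Bin B is confirmed empty (compartments at 545,125 and 540,205 in this picture), and the finger is centred in the gap. Down and push.

```bash
python3 -m jog '[{"grip":1,"x":0,"y":0,"z":22,"rx":0,"ry":0,"rz":0},{"grip":1,"x":0,"y":0,"z":23,"rx":0,"ry":0,"rz":0},{"grip":1,"x":0,"y":0,"z":23,"rx":0,"ry":0,"rz":0},{"grip":1,"x":0,"y":0,"z":0,"rx":0,"ry":0,"rz":0},{"grip":1,"x":0,"y":0,"z":0,"rx":0,"ry":0,"rz":0}]' && python3 -c "from h import *; where()" && python3 -m jog '[{"grip":1,"x":0,"y":-12,"z":0,"rx":0,"ry":0,"rz":0},{"grip":1,"x":0,"y":-4,"z":0,"rx":0,"ry":0,"rz":0},{"grip":1,"x":0,"y":-9,"z":-9,"rx":0,"ry":0,"rz":0},{"grip":1,"x":0,"y":-11,"z":-6,"rx":0,"ry":0,"rz":0},{"grip":1,"x":0,"y":-8,"z":-3,"rx":0,"ry":0,"rz":0},{"grip":1,"x":0,"y":-8,"z":-1,"rx":0,"ry":0,"rz":0},{"grip":1,"x":0,"y":-10,"z":0,"rx":0,"ry":0,"rz":0},{"grip":1,"x":0,"y":-4,"z":0,"rx":0,"ry":0,"rz":0}]' && python3 - <<'E'
from h import *; where()
from plant import read_camera
import cv2
c=read_camera("scene"); f=c["frame"][170:350,185:365,::-1]; cv2.imwrite("pics/s6.png",cv2.resize(f,None,fx=3.3,fy=3.3,interpolation=cv2.INTER_CUBIC))
where()
E
```

```text
time: 5.72
eef_pos: [0.463, -0.0632, 0.2338]
tcp_rot: [1.0, -0.022, -0.002, -0.001]
contact_force: [-0.7, 0.1, 0.4]
opening: 0.0
t5.72 board x -1.0 y -1.9 tcpz 233.8 tipz 60.8 yawerr -0.15 tilt 0.0039 F [-0.7  0.1  0.4] open 0.00
time: 6.38
eef_pos: [0.4662, 0.0048, 0.2542]
tcp_rot: [1.0, -0.021, 0.0, -0.0]
contact_force: [0.4, -0.4, 0.4]
opening: 0.001
t6.38 board x -0.6 y 66.2 tcpz 254.2 tipz 81.2 yawerr -0.00 tilt 0.0003 F [ 0.4 -0.4  0.4] open 0.00
t6.43 board x -0.7 y 66.3 tcpz 253.9 tipz 80.9 yawerr 0.02 tilt 0.0006 F [-0.1  0.   0.6] open -0.00
```

View pics/s6.png

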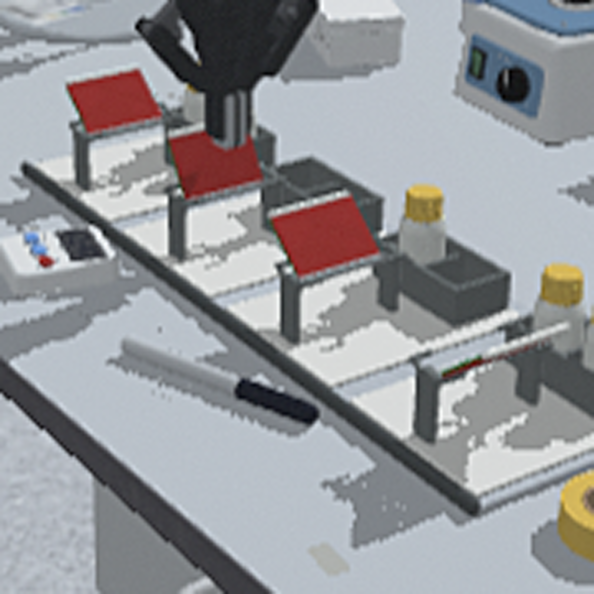

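B is over to the left, red up. Now I'll go round to the outside of A.

```bash
python3 -m jog '[{"grip":1,"x":0,"y":0,"z":-25,"rx":0,"ry":0,"rz":0},{"grip":1,"x":0,"y":0,"z":-25,"rx":0,"ry":0,"rz":0},{"grip":1,"x":0,"y":-39,"z":0,"rx":0,"ry":0,"rz":0},{"grip":1,"x":0,"y":-39,"z":0,"rx":0,"ry":0,"rz":0},{"grip":1,"x":0,"y":-39,"z":0,"rx":0,"ry":0,"rz":0},{"grip":1,"x":0,"y":-39,"z":0,"rx":0,"ry":0,"rz":0},{"grip":1,"x":0,"y":-38,"z":0,"rx":0,"ry":0,"rz":0},{"grip":1,"x":0,"y":0,"z":0,"rx":0,"ry":0,"rz":0}]' && python3 -m jog '[{"grip":1,"x":0,"y":0,"z":0,"rx":0,"ry":0,"rz":0},{"grip":1,"x":0,"y":0,"z":23,"rx":0,"ry":0,"rz":0},{"grip":1,"x":0,"y":0,"z":23,"rx":0,"ry":0,"rz":0},{"grip":1,"x":0,"y":0,"z":23,"rx":0,"ry":0,"rz":0},{"grip":1,"x":0,"y":0,"z":0,"rx":0,"ry":0,"rz":0},{"grip":1,"x":0,"y":0,"z":0,"rx":0,"ry":0,"rz":0}]' && python3 - <<'E'
from h import *; where()
from plant import read_camera
import cv2
c=read_camera("side"); f=c["frame"][120:300,195:375,::-1]; cv2.imwrite("pics/d7.png",cv2.resize(f,None,fx=3.3,fy=3.3,interpolation=cv2.INTER_CUBIC))
where()
E
```

```text
time: 7.1
eef_pos: [0.4742, 0.202, 0.304]
tcp_rot: [1.0, -0.019, 0.0, -0.001]
contact_force: [-0.7, -0.3, -0.4]
opening: 0.002
time: 7.6
eef_pos: [0.4743, 0.196, 0.2337]
tcp_rot: [1.0, -0.022, -0.002, 0.001]
contact_force: [0.1, 0.2, 0.6]
opening: -0.003
t7.60 board x -0.7 y 257.6 tcpz 233.7 tipz 60.7 yawerr -0.16 tilt 0.0043 F [0.1 0.2 0.6] open -0.00
t7.65 board x 0.1 y 258.0 tcpz 235.2 tipz 62.2 yawerr -0.14 tilt 0.0007 F [-0.   0.8 -0.3] open -0.00
```

View pics/d7.png

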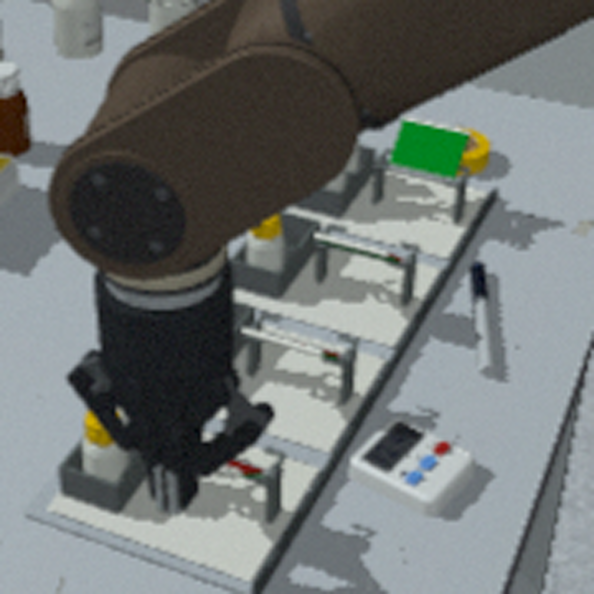

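The finger is just outside tag A (tip at 170,500), about 2 mm nearer than planned, so I'm shortening the first step.

```bash
python3 -m jog '[{"grip":1,"x":0,"y":10,"z":0,"rx":0,"ry":0,"rz":0},{"grip":1,"x":0,"y":4,"z":0,"rx":0,"ry":0,"rz":0},{"grip":1,"x":0,"y":9,"z":-9,"rx":0,"ry":0,"rz":0},{"grip":1,"x":0,"y":11,"z":-6,"rx":0,"ry":0,"rz":0},{"grip":1,"x":0,"y":8,"z":-3,"rx":0,"ry":0,"rz":0},{"grip":1,"x":0,"y":8,"z":-1,"rx":0,"ry":0,"rz":0},{"grip":1,"x":0,"y":10,"z":0,"rx":0,"ry":0,"rz":0},{"grip":1,"x":0,"y":4,"z":0,"rx":0,"ry":0,"rz":0}]' && python3 -c "from h import *; where()" && python3 -m jog '[{"grip":1,"x":0,"y":-8,"z":0,"rx":0,"ry":0,"rz":0},{"grip":1,"x":0,"y":0,"z":-30,"rx":0,"ry":0,"rz":0},{"grip":1,"x":0,"y":0,"z":-35,"rx":0,"ry":0,"rz":0},{"grip":1,"x":0,"y":0,"z":-35,"rx":0,"ry":0,"rz":0},{"grip":1,"x":0,"y":0,"z":-35,"rx":0,"ry":0,"rz":0},{"grip":1,"x":0,"y":0,"z":-35,"rx":0,"ry":0,"rz":0},{"grip":1,"x":0,"y":0,"z":-10,"rx":0,"ry":0,"rz":0},{"grip":1,"x":0,"y":0,"z":0,"rx":0,"ry":0,"rz":0}]' && python3 - <<'E'
from h import *; where()
from plant import read_camera
import cv2
for n,(x0,x1,y0,y1) in (("scene",(175,410,175,350)),("side",(195,380,125,300))):
    c=read_camera(n); pickle.dump(c,open(n+"9.pkl","wb"))
    cv2.imwrite(f"pics/{n}9.png",cv2.resize(c["frame"][y0:y1,x0:x1,::-1],None,fx=3.3,fy=3.3,interpolation=cv2.INTER_CUBIC))
cv2.imwrite("pics/wrist9.png",read_camera("wrist")["frame"][:,:,::-1])
E
```

```text
time: 8.32
eef_pos: [0.4719, 0.1319, 0.2542]
tcp_rot: [1.0, -0.022, 0.0, 0.0]
contact_force: [0.6, 0.0, 0.4]
opening: 0.004
t8.32 board x -0.3 y 193.5 tcpz 254.2 tipz 81.2 yawerr -0.12 tilt 0.0003 F [0.6 0.  0.4] open 0.00
time: 8.98
eef_pos: [0.4729, 0.1419, 0.4381]
tcp_rot: [1.0, -0.021, 0.004, -0.001]
contact_force: [0.5, -0.7, -0.1]
opening: -0.001
t8.98 board x 0.3 y 203.5 tcpz 438.1 tipz 265.1 yawerr -0.03 tilt 0.0079 F [ 0.5 -0.7 -0.1] open -0.00
```

View pics/scene9.png

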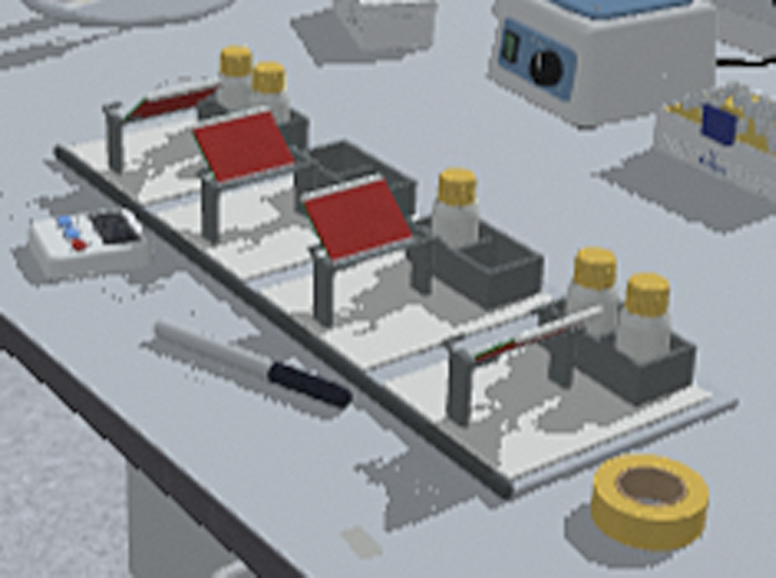

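View pics/side9.png

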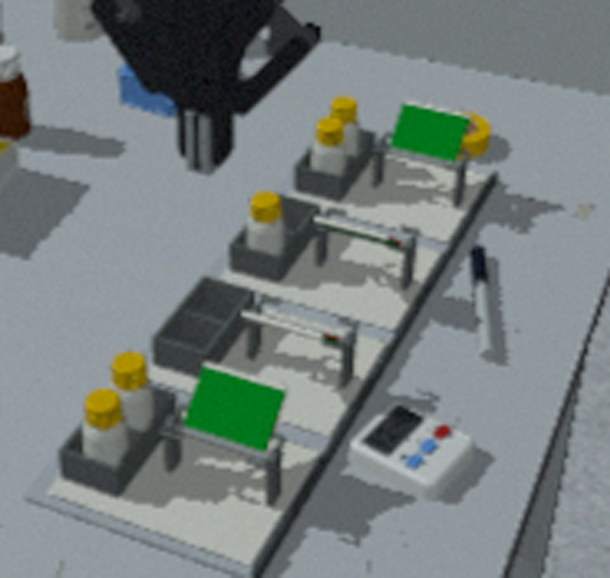

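View pics/wrist9.png

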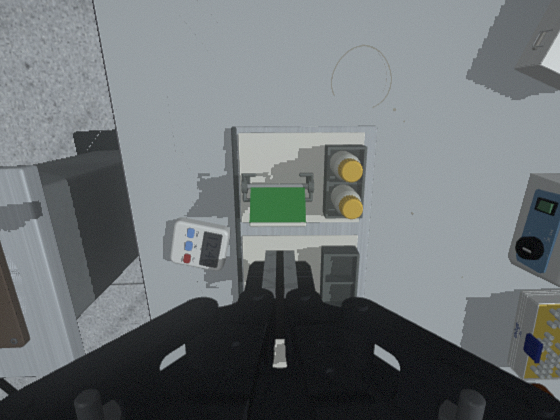

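All four look right. I'll let everything settle for a moment, then hold the tags against their expected rest poses and compare the bystanders with the first pictures.

```bash
python3 -m jog '[{"grip":1,"x":0,"y":0,"z":0,"rx":0,"ry":0,"rz":0},{"grip":1,"x":0,"y":0,"z":0,"rx":0,"ry":0,"rz":0},{"grip":1,"x":0,"y":0,"z":0,"rx":0,"ry":0,"rz":0},{"grip":1,"x":0,"y":0,"z":0,"rx":0,"ry":0,"rz":0},{"grip":1,"x":0,"y":0,"z":0,"rx":0,"ry":0,"rz":0},{"grip":1,"x":0,"y":0,"z":0,"rx":0,"ry":0,"rz":0}]'; sed -i 's/((195,1),(65,-1),(-65,-1),(-195,1))/FL/; 1a FL=((195,-1),(65,1),(-65,1),(-195,-1))' h.py; python3 - <<'E'
from h import *; where()
from plant import read_camera
import cv2
ims=[]
for n,cr in (("scene",(175,410,180,350)),("side",(195,380,125,300))):
    c=read_camera(n); overlay(c,V,cr,3.3,f"pics/{n}10.png")
    a=pickle.load(open(n+"0.pkl","rb"))["frame"]
    x0,x1,y0,y1=cr
    d=cv2.absdiff(a,c["frame"])[y0:y1,x0:x1].max(2)
    b=c["frame"][y0:y1,x0:x1,::-1].copy(); b[d>60]=(255,0,255)
    ims.append(cv2.resize(b,(390,300)))
cv2.imwrite("pics/diff.png",np.hstack(ims))
E
```

```text
time: 9.63
eef_pos: [0.4724, 0.1412, 0.4339]
tcp_rot: [1.0, -0.022, -0.0, 0.0]
contact_force: [-0.1, -0.0, 0.2]
opening: 0.001
t9.63 board x -0.2 y 202.8 tcpz 433.9 tipz 260.9 yawerr -0.07 tilt 0.0003 F [-0.1 -0.   0.2] open 0.00
```

View pics/scene10.png

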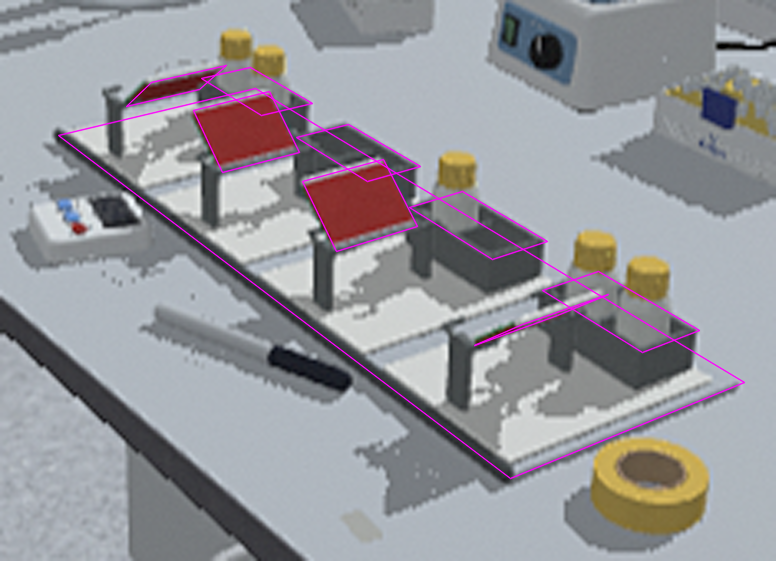

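View pics/side10.png

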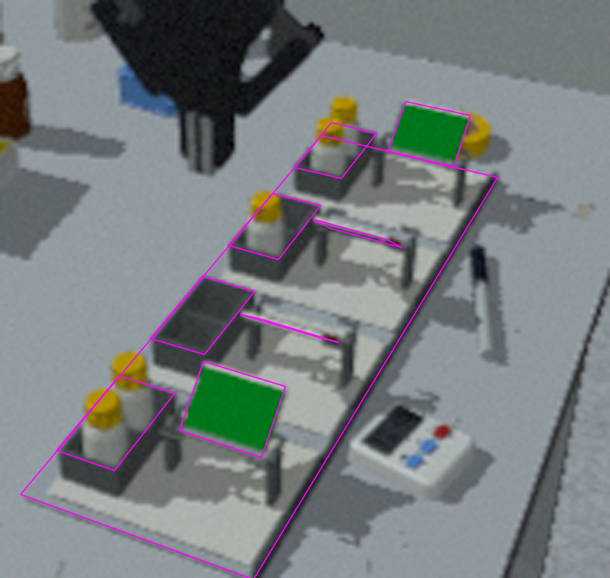

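View pics/diff.png

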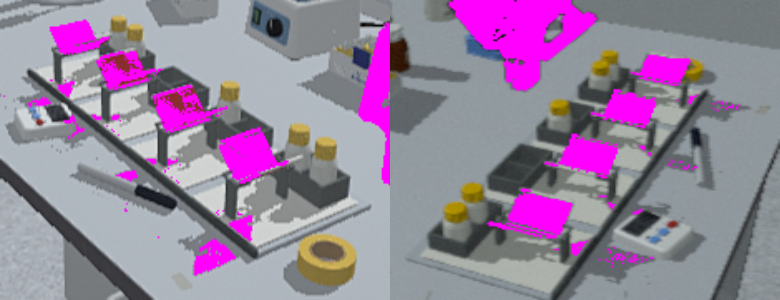

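The tags lie on their expected rest outlines. Only the tags, the gripper and shadows have changed since the start; no bottle, marker, timer or tape roll has. I'm handing the job in.

```bash
python3 -c "
from plant import sign_off
print(sign_off())"
```

```text
the job is handed in; nothing more can be done
None
```

The job is done and handed in at about 9.7 s on the robot's clock, well under the 54 s limit; sign-off gives no verdict. All four tags were wrong at the start, so I pushed each one over along its arc with the closed fingertips:
- **Full bins:** the two outer bins (far left and far right in the row) now show green, leaning right.
- **Other bins:** the empty bin and the one-bottle bin in the middle now show red, leaning left.

**Last checks:**
- **Tags:** in the scene and side pictures all four lie on the outlines expected for their end stops, to within a few pixels. I judged that, and that they are at rest, from pictures only, since joint angles and speeds are not reported.
- **Bottles and bystanders:** comparing with the first pictures showed changes only at the tags, the gripper and the shadows; no bottle, marker, timer or tape roll had moved.
- **Force and clearance:** readings after each move were about 1.5 N or less, which is noise level. The gripper ended about 26 cm above the table, touching nothing.

**Disagreements:** two tag corners I first read were off by 3 to 5 pixels, but overlays confirmed the fitted board position. The wrist camera agreed with it to about 2 to 3 mm. I also shortened the last push by 2 mm because the finger stood that much nearer than planned.

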